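# Hang the tool pot on the tool board by its keyhole

### The arm

A 6-joint arm with a two-finger parallel gripper is mounted at the origin on a cart in front of the work surface, level with it; the furniture and walls round the work are solid. World frame = base frame: x ahead of the robot, y to its left, z up, the work surface at z = 0. Lengths are in m, angles in rad, forces in N, time in s.
With the tool pointing down it reaches from about 0.3 to 0.875 m from the base axis. Payload 4.2 kg.
Tool frame: the origin (TCP) lies at the very end of the fingers, on their centre line; the grasp point (between the pads) lies 19 mm behind it; z points along the fingers, y is the line along which they close (so a half turn about z gives the same grasp; the last joint's range is limited). The gripper opens to 85 mm and grips with 20 to 120 N. Pads are 22 mm wide; open, the fingers measure 114 mm over their backs; the gripper's body (76 mm by 85 mm) begins 54 mm behind the grasp point. The pads swing forward as they close: fully open they stand 13 mm farther back than shut.
Start: joints at [-1.289, 0.32, 1.565, -0, 1.257, -0.02], TCP at [0.171, -0.549, 0.231] pointing down, gripper open.
Joint ranges: [-3.11, 3.11], [-0.84, 2.01], [0.21, 2.61], [-1.34, 4.49], [0.05, 2.63], [-2.56, 2.56]. Speed limits (rad/s): [2.57, 2.57, 3.14, 3.14, 3.14, 3.14].

### API

Orientations are given as a 3x3 rotation matrix whose columns are the frame's x, y, z axes.
In Python, from plant import r gives the robot as it stands.
- The arm moves only by the tool send_rows, never from a script. Its argument "rows" is one flat list of numbers, 5 for each row, row after row: the opening, from 0 (shut) to 1 (fully open), then the shift along the world's x, y, z in m, then the turn about the world's z in rad. A call has 1 to 10 rows; each row shifts and turns the commanded pose from where the row before left it; what a row does not reach is not made up. A row lasts 1/10 s, in which the tool goes at most 50 mm and 8.59 degrees, less where a joint would pass 70% of its speed; a pose out of reach is approached as far as the arm can. A call is refused whole if a number of a shift passes 0.05 or a number of a turn 0.15, either way. A call with a gripper value outside its range is refused whole. The fingers move at their own pace and stop on an object; "grip_force" is the grip in N (left out, the last holds). Time passes only in rows, so rows that do not move let the fingers close. It gives the time, the measured TCP pose, the force, the opening and the grip force at its end, in the units of the state.
- r.get_obs(): the state, without advancing time (a new reading comes with each control period).
- r.capture(name): name is "side" or "top" or "wrist"; returns a dict with "pixels" (420x560x3 uint8, blue, green, red), "range_z" (420x560 float32, m along the optical axis (not along the pixel's ray), 0 where there is no reading), "K" (3x3 intrinsics, pixels), "T" (4x4, takes a point from camera to world coordinates); the wrist camera has in their place "hand_eye" (4x4, takes a point from camera to tool coordinates, whose origin is the TCP and whose axes are the flange's). Camera axes: x right, y down, z forward; pixel columns grow to the right and rows downward; lengths in m; the calibration is good to about 2 mm. A picture is of the moment at which its call begins: read the wrist's pose just before it.
- r.sign_off(): hands the job in; it is judged then, once.
The state is a dict: "clock": time; "q": joint angles; "qvel": joint speeds; "tau": joint torques, N m; "tool_pos": TCP position; "eef_rot": TCP orientation; "ft_force": force on the tool from outside, world axes, zero at the start; "moment": the same for the moment, N m; "opening": finger opening in m; "grip_force": force on a finger pad.
Only numpy, scipy, OpenCV 4.12 (cv2) and the standard library are available. Lean on these libraries where they do the work, as an engineer would, in place of code of your own. Each camera call takes 0.05 s, during which the arm holds its last target. There are 200 camera calls.

### The job

Hang the loose sheet-steel tool pot on the free screw of the tool board: pick it up by its side cheeks, feel the screw head through the round hole of the keyhole in its back wall until the back lies against the board, then pull the pot straight down until it is fully home and wedged tight under the head, keeping hold of it until then. Let go so that it hangs upright by itself. Use a light hand, never ramming the pot against the screw or the board, and leave the brass weight, the tin and the tape roll where they are.

Things in the scene. Friction and masses are not known exactly. Their poses are not given: they have to be found in the camera images.
- pot: Loose grey sheet-steel tool pot, an open box 50 (x) x 50 (y) x 100 (z) mm, walls 3 mm, about 0.22 kg, standing on the bench. Origin: centre of its underside, z up. +x points to its back wall, which has the keyhole; grip it across y by the two plain side cheeks (50 mm apart, 100 mm high). Its front wall is 88 mm high and carries a card holder.
- keyhole (a point): Centre of the round 17 mm hole of the pot's keyhole, on the outer face of the back wall, 25 mm behind and 70 mm above the pot's origin; axes as the pot's. The screw head goes in here. A slot 8.5 mm wide runs up from the hole.
- slot_top (a point): Top end of the pot's slot, 19 mm above the hole's centre: fully home it rests on the screw shank, the pot being 16 mm lower than when the head stood centred in the hole. Inside the pot a wedge ramp either side of the slot (0 to 4.6 mm high, from 10 to 22 mm above the hole's centre) works under the head; pulling down over it takes 3 to 12 N, and friction keeps the pot wherever it is left on it.
- board: Tool board, fixed: upright wooden panel 280 (y) x 150 (z) x 18 mm. Origin: middle of the lower edge of its front face, on the bench. The front face is the plane x = 0 and looks to -x, to the robot; +y to the left seen from there. A like pot with a pen and a fid hangs fixed near the right end (y = -75 mm); the free screw is near the left end.
- screw_mark (a point): Where the free screw was meant to be, on the board's front face, 65 mm left of its middle, 120 mm up; axes as the board's. Driven by eye, it really stands up to 6 mm left or right of this point and up to 5 mm above or below it: find it by feel or sight. Square to the board: 6 mm shank, domed head 14 mm across, its underside 5 mm and its crown 10.5 mm off the board (4 mm dome on a 1.5 mm rim).
- screw_head (a joint): How far the screw's head is drawn out of the board (m): 0 at rest, at most 0.004. A spring washer pulls it in with 1.2 N at 0 and 1.5 N more per mm; pushed in, it is rigid. It reads about 0.0015 with the pot fully home.
- brass_weight: Brass paper weight, 39 mm across, 46 mm high, on the bench; origin under its centre. Leave it alone.
- nail_tin: Dark red flat tin, 83 x 115 x 28 mm, on the bench; origin under its centre. Leave it alone.
- masking_tape: Roll of masking tape lying flat, 92 mm across, 24 mm high; origin under its centre. Leave it alone.
Mind the look-alikes: they are no part of the job. Of the things like the pot, leave any that is orange; of the rest the larger one is meant.

How it is judged:
On the way, in this order (a step that is already met when the one before it is completed fails the run):
1. the pot is lifted off the bench (height (world z) of pot above 0.015 m), for 0.1 s.
2. the screw head is through the keyhole: the pot's back lies against the board there (x of keyhole in the frame of board above -0.0035 m and y of keyhole in the frame of screw_mark between -0.012 and 0.012 m and z of keyhole in the frame of screw_mark between -0.013 and 0.01 m), for 0.1 s.
3. the pot, still held, is pulled down until its ramps have drawn the sprung head out by more than 1 mm (value of joint screw_head above 0.001 m and contact force between the fingers and pot above 1 N), for 0.1 s.
At the end, for the whole second after the job is handed in: The pot hangs on the screw, released, at rest and upright within 0.1 rad, its back against the board (keyhole within 3.5 mm of its face), pulled so far down that its ramps hold the sprung screw head drawn out by more than 1 mm (value of joint screw_head above 0.001 m and angle between pot's own z axis and vertical below 0.1 rad and linear speed of pot below 0.01 m/s and x of keyhole in the frame of board above -0.0035 m); the robot touches nothing.
It fails at once if the pot is pressed or pulled against the board or its screw with more than 40 N (contact force between pot and board above 40 N).
It fails at once if the brass weight is moved by more than 15 mm (distance of brass_weight from where it was at the start of the episode above 0.015 m).
It fails at once if the tin is moved by more than 15 mm (distance of nail_tin from where it was at the start of the episode above 0.015 m).
It fails at once if the tape roll is moved by more than 15 mm (distance of masking_tape from where it was at the start of the episode above 0.015 m).
It also fails if it takes over 61 s, if anything falls off the work surface, if the arm or the gripper's body presses on something with over 40 N, if the wrist force passes 120 N, or if a joint passes its speed limit or range.

## Working session

There is one attempt and no reset: what is moved stays moved. The work goes in short steps, Python scripts to look and compute and a tool call to move; the robot and the scene stay as the last step left them, time stands still between calls to the robot, and variables do not carry over. Pictures are saved under pics/ and viewed, at most 10 in all, crops included, and the job is handed in when it is done.

Besides the shell and the picture viewer there is one more tool, called after "Emit:" as name(argument=value, ...), one argument or row to a line, values as JSON. send_rows: Moves the arm, as the interface text tells. Its arguments: {"type":"object","properties":{"rows":{"type":"array"},"grip_force":{"type":"number"}},"required":["rows"]}

```bash
mkdir -p pics; cat > h.py <<'E'
import numpy as np, cv2, pickle
from plant import r
def grab(n,f):
    o=r.get_obs(); c=r.capture(n)
    if n=='wrist':
        T=np.eye(4);T[:3,:3]=o['eef_rot'];T[:3,3]=o['tool_pos'];c['T']=T@c['hand_eye']
    pickle.dump(c,open(f'{f}.pkl','wb')); cv2.imwrite(f'pics/{f}.png',c['pixels']); return c
def pts(c):
    z=c['range_z'];v,u=np.indices(z.shape);K=c['K']
    p=np.stack([(u-K[0,2])/K[0,0]*z,(v-K[1,2])/K[1,1]*z,z],-1)
    return p@c['T'][:3,:3].T+c['T'][:3,3]
def load(f): return pickle.load(open(f'{f}.pkl','rb'))
E
python3 - <<'E'
from h import *
a=grab('top','top1');b=grab('side','side1')
for c in(a,b):print(c['K'].round(1),c['T'].round(3))
print(r.get_obs())
E
```

```text
[[466.    0.  276.3]
 [  0.  466.  211.2]
 [  0.    0.    1. ]] [[-1.300e-02 -9.920e-01  1.250e-01  3.540e-01]
 [-1.000e+00  1.300e-02  1.000e-03 -1.940e-01]
 [-3.000e-03 -1.250e-01 -9.920e-01  1.161e+00]
 [ 0.000e+00  0.000e+00  0.000e+00  1.000e+00]]
[[494.1   0.  288. ]
 [  0.  494.1 216.7]
 [  0.    0.    1. ]] [[-0.876 -0.211  0.433 -0.023]
 [-0.481  0.392 -0.784  0.741]
 [-0.004 -0.896 -0.445  0.616]
 [ 0.     0.     0.     1.   ]]
{'clock': 0.1, 'q': array([-1.28903562e+00,  3.20209405e-01,  1.56553763e+00,  6.23251934e-06,
        1.25738350e+00, -1.99991288e-02]), 'qvel': array([ 1.38781611e-03, -1.38173969e-03, -3.06190936e-03,  1.31056527e-05,
        1.97345497e-03, -1.15410916e-05]), 'tau': array([ 1.69709529e-04, -4.16409123e+01, -2.34706038e+01, -5.88481839e-05,
        4.90580831e-03, -5.68832149e-06]), 'tool_pos': array([ 0.17077845, -0.54861991,  0.23058452]), 'eef_rot': array([[ 9.54815523e-01,  2.97198821e-01, -4.21908773e-04],
       [ 2.97199118e-01, -9.54814378e-01,  1.47888733e-03],
       [ 3.66790076e-05, -1.53745549e-03, -9.99998817e-01]]), 'ft_force': array([-0.11797525, -0.09093378, -0.30177566]), 'moment': array([ 0.02177593, -0.02322115,  0.01467567]), 'grip_force': 0.0, 'opening': 0.08540674915367691}
```

View pics/top1.png

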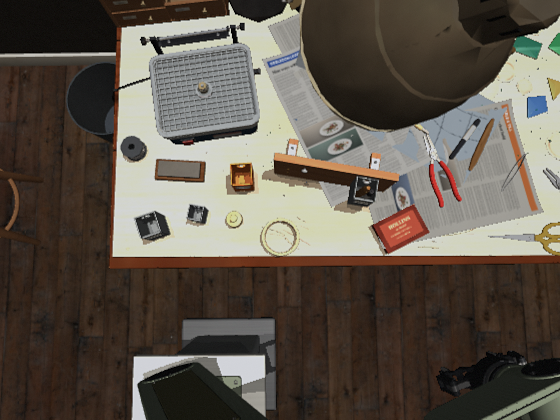

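View pics/side1.png

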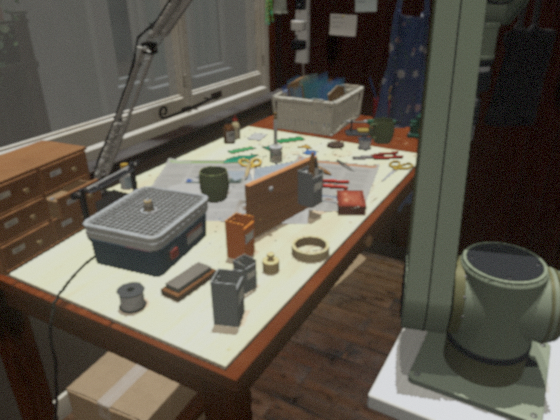

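Pot candidates in the top picture are large grey (152,225), small grey (197,214), orange (241,177) and the fixed one on the board (364,190). The large grey one fits: it isn't orange, it's the larger grey one, and it's loose. I'll confirm it in a crop and measure.

```bash
python3 - <<'E'
from h import *
a=load('top1');b=load('side1')
A=cv2.resize(a['pixels'][190:250,125:215],None,fx=5,fy=5,interpolation=cv2.INTER_CUBIC)
B=cv2.resize(b['pixels'][240:330,200:270],None,fx=5,fy=5,interpolation=cv2.INTER_CUBIC)[:, :350]
im=np.zeros((450,800,3),np.uint8);im[:300,:450]=A;im[:450,450:800]=B[:450];cv2.imwrite('pics/crop1.png',im)
P=pts(a)
s=P[200:250,125:180];m=(s[...,2]>.06)&(s[...,2]<.13)
q=s[m];print('pot top',len(q),q[:,2].max(),np.percentile(q,[5,50,95],axis=0).round(4), cv2.minAreaRect((q[q[:,2]>.085][:,:2]*1000).astype(np.float32)))
q2=q[q[:,2]>.085]
for x in range(0,1):pass
# rim height map
sub=P[208:245,130:175,2];
print('\n'.join(' '.join('%3d'%(v*1000) for v in row[::2]) for row in sub[::2]))
# board
s=P[140:190,265:405];m=(s[...,2]>.135)&(s[...,2]<.165);q=s[m]
print('board',len(q),cv2.minAreaRect((q[:,:2]*1000).astype(np.float32)),np.median(q[:,2]))
for n,(u,v) in dict(brass=(234,217),tape=(280,220),tin=(402,230),orange=(241,170),small=(197,207)).items(): print(n,P[v,u].round(3))
E
```

```text
pot top 369 0.10513808329134755 [[0.4335 0.0748 0.062 ]
 [0.4609 0.1039 0.088 ]
 [0.487  0.13   0.102 ]] ((460.4350891113281, 103.14295959472656), (51.371543884277344, 50.95177459716797), 18.826889038085938)
  3   1   0   2   0   4   1   0  -5   1   0   2   0   3  -2   3   1   2   1   0   2   0   0
  0   0   1   1   5   3  -1   0  -1   0   2  -3   0  -1  -3   2   0   0  -4   0  -1   0   5
 -1   1   0   1   2   1   0   2  -1   2  99 102 101  88   3  -1  -2   0   4  -1  -2   2   1
  2  -2  -1   0   0  -1  -1 101  97  96  92  86  99  91  65  45   0   0   0   0  -1   2  -2
 -1  -4   1  -1 100  99  99  91   1  93  68  60  55  96  77  56  33   7   0   0   4   2   4
  0   1  99 102  93  85  90  69  64  51  46  39  28  99  81  61  39  17   4   2  -1   1   2
  1   0   0  96  77  66  54  48  40  30  24  12   8  99  93  68  48  24  -1   0   0   1   0
 -1   0  -1 101  83  68  43  26  16   6   2   7   1   0  98  74  53  31   6   1   0   0   3
  2 1161   8 100  86  72  51  32  14   2   2   6   2   1 103  88  63  39  17   0  -4   2   1
 -1   4   1  99  92  78  56  38  20   4   1   4   1   3 101  86
[... 427 characters left out ...]
2  91  88  88  71  66  57  50  29  18  11   0   2   1   3   0
  0   4  -4   1   0 101  92  87  71  64 1161  55  27  20  13   0   0   2   3   0  -4   2   0
  1   0   0   0   3   1   1   0   2   1  23   9   1  -5   1   3   3   1  -3  -2   1   0   0
 -3   4   1   0  -1   1   1   3   0   6   2   2  -1  -3   0   2   2  -1   0   2   1   0   0
  0   6   2   0  -2  -2  -3   3   0   0  -1   6   0  -1   0  -2   2   3   0  -3   0   2  -1
board 1217 ((562.7047729492188, -323.4586181640625), (279.349365234375, 51.14045715332031), 79.5231704711914) 0.15052842148117884
brass [ 0.481 -0.091  0.048]
tape [ 0.475 -0.201  0.025]
tin [ 0.446 -0.498  0.03 ]
orange [ 0.598 -0.107  0.039]
small [0.508 0.    0.039]
```

View pics/crop1.png

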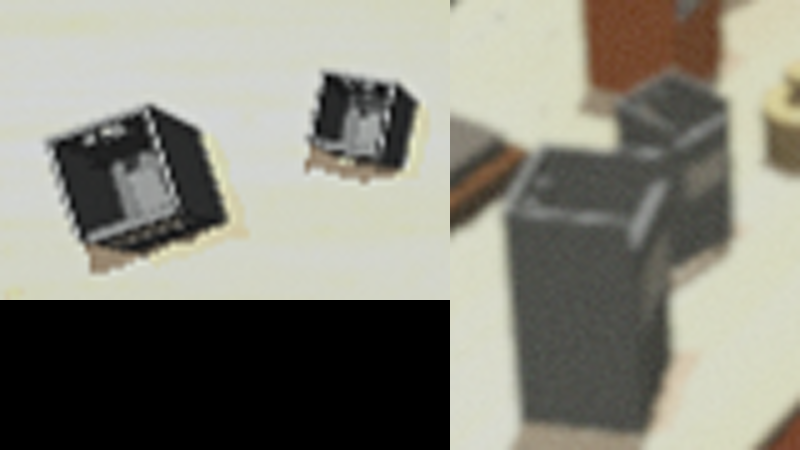

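The crop confirms it: the large grey pot at (152,225) has its back wall, with the ramps, at the image top (+x). Its yaw is about +19°. Next I'll fit the board plane and look for the screw, moving over the pot meanwhile.

```bash
python3 - <<'E'
from h import *
b=load('side1');a=load('top1')
P=pts(b)
B=cv2.resize(b['pixels'][150:245,225:335],None,fx=7,fy=6,interpolation=cv2.INTER_CUBIC);cv2.imwrite('pics/crop2.png',B)
th=-10.5*np.pi/180
n=np.array([np.cos(th),np.sin(th)]);t=np.array([-np.sin(th),np.cos(th)])
PA=pts(a);s=PA[130:200,260:410].reshape(-1,3)
q=s[(s[:,2]>.143)&(s[:,2]<.158)]
d=q[:,:2]@n;l=q[:,:2]@t
print('top edge n',np.percentile(d,[1,5,25,50,75,95,99]).round(4),'t',np.percentile(l,[0,1,50,99,100]).round(4))
k=(d<np.median(d)+.015)&(d>np.median(d)-.015);rc=cv2.minAreaRect((q[k][:,:2]*1000).astype(np.float32));print(rc)
s=P[150:245,225:300].reshape(-1,3);dd=s[:,:2]@n;ll=s[:,:2]@t
k=(abs(dd-np.median(d))<.03)&(s[:,2]>.03)&(s[:,2]<.145)&(ll>l.min()+.01)&(ll<l.max()-.005)
g=s[k];print(len(g),np.percentile(g@np.r_[n,0],[5,25,50,75,95]).round(4))
# robust plane fit x = a + b y + c z
A=np.c_[np.ones(len(g)),g[:,1],g[:,2]];w=np.ones(len(g),bool)
for _ in range(6):
    co=np.linalg.lstsq(A[w],g[w][:,0],rcond=None)[0];res=g[:,0]-A@co;w=abs(res)<.004
print(co,w.sum(),'yaw',np.degrees(np.arctan(-co[1]))*-1)
E
```

```text
top edge n [0.5789 0.6189 0.6218 0.6269 0.6317 0.6358 0.6368] t [-0.3552 -0.3518 -0.2193 -0.0791 -0.0758]
((578.2260131835938, -326.32879638671875), (279.349365234375, 19.571727752685547), 79.5231704711914)
1891 [0.6165 0.6183 0.6194 0.6206 0.6221]
[ 6.31033830e-01  1.88804288e-01 -5.52204956e-04] 1828 yaw 10.691830369895516
```

View pics/crop2.png

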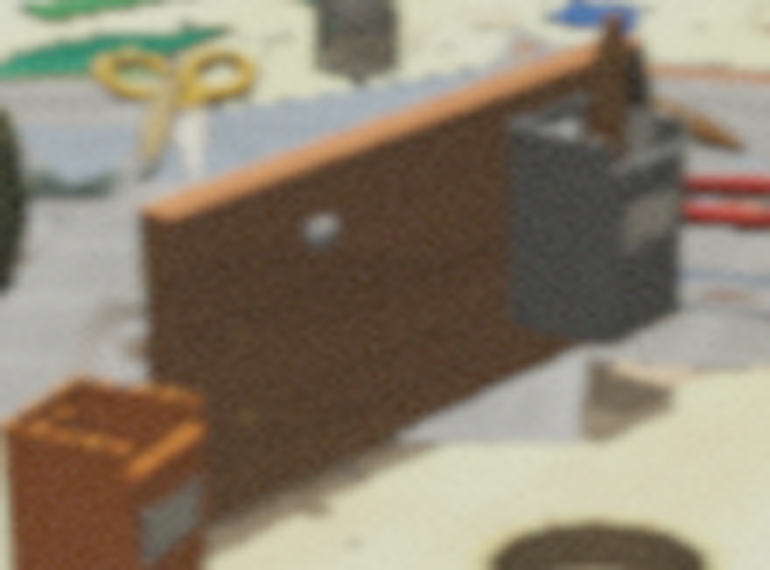

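Emit:
send_rows(
  rows=[1,0.016,0.036,0,0,1,0.016,0.036,0,0,1,0.016,0.036,0,0,1,0.016,0.036,0,0,1,0.016,0.036,0,0,1,0.016,0.036,0,0,1,0.016,0.036,0,0,1,0.016,0.036,0,0,1,0.016,0.036,0,0,1,0.016,0.036,0,0],
  grip_force=40,
)

```text
clock: 1.1
tool_pos: [0.331, -0.1874, 0.2312]
eef_rot: [[0.955, 0.297, -0.0], [0.297, -0.955, 0.0], [-0.0, -0.0, -1.0]]
ft_force: [0.2, -0.1, -0.2]
opening: 0.0851
grip_force: 0.0
```

The screw head is at crop (322,229), which is side pixel (271,188). The top view agrees with a board yaw of about -10.6° and a front face at n≈0.619. I'll compute the screw position and carry on over the pot.

```bash
python3 - <<'E'
from h import *
b=load('side1');T=b['T'];K=b['K']
th=-np.radians(10.6);n=np.array([np.cos(th),np.sin(th),0]);t=np.array([-np.sin(th),np.cos(th),0])
# bright blob centroid
g=b['pixels'].astype(int).sum(2)[182:195,264:279];print(g)
for u,v in((271,188.2),):
  d=T[:3,:3]@np.array([(u-K[0,2])/K[0,0],(v-K[1,2])/K[1,1],1])
  for off in(.006,.010):
    s=(.6192-off-T[:3,3]@n)/(d@n);p=T[:3,3]+s*d;print(off,p.round(4),'t',(p@t).round(4),'rel mid',(p@t+.2155).round(4))
E
```

```text
[[208 188 190 207 204 194 200 194 195 190 192 190 193 187 196]
 [190 173 198 179 199 187 198 195 203 186 194 197 195 189 198]
 [190 204 194 202 198 194 200 199 207 198 196 187 199 195 193]
 [195 191 198 183 203 225 259 270 261 217 192 206 201 190 192]
 [186 207 187 192 241 299 362 389 331 255 200 196 184 191 182]
 [192 208 190 220 260 359 407 421 363 280 193 193 190 199 203]
 [198 188 188 208 272 354 399 380 322 254 210 191 197 197 194]
 [183 188 193 213 244 312 324 308 260 212 204 195 206 198 200]
 [177 182 195 195 208 254 261 245 224 215 197 194 196 205 201]
 [181 186 192 199 197 211 218 218 196 192 194 195 183 199 192]
 [200 182 202 180 174 209 196 200 199 178 185 185 193 201 180]
 [176 170 186 178 190 168 186 192 182 194 174 174 186 184 181]
 [187 189 181 181 197 180 195 198 184 183 171 187 188 169 182]]
0.006 [ 0.5761 -0.2552  0.1211] t -0.1449 rel mid 0.0706
0.01 [ 0.573  -0.25    0.1237] t -0.1404 rel mid 0.0751
```

Emit:
send_rows(
  rows=[1,0.016,0.036,0,0.026,1,0.016,0.036,0,0,1,0.016,0.036,0,0,1,0.016,0.036,0,0,1,0.016,0.036,0,0,1,0.016,0.036,0,0,1,0.016,0.036,0,0,1,0.016,0.036,0,0,1,0,0,0,0,1,0,0,0,0],
)

```text
clock: 2.1
tool_pos: [0.4585, 0.0993, 0.2307]
eef_rot: [[0.946, 0.324, -0.002], [0.324, -0.946, -0.001], [-0.002, 0.0, -1.0]]
ft_force: [0.1, -1.0, 0.5]
opening: 0.0855
grip_force: 0.0
```

```bash
python3 - <<'E'
from h import *
c=grab('wrist','w1');print(c['hand_eye'].round(3));P=pts(c)
z=P[...,2];m=(z>.08)&(z<.12);p=P[m];p=p[np.hypot(p[:,0]-.46,p[:,1]-.103)<.05]
print(len(p),cv2.minAreaRect((p[:,:2]*1000).astype(np.float32)), np.percentile(p,[1,99],axis=0).round(4))
E
```

```text
[[-0.    -0.957 -0.29   0.073]
 [ 1.     0.    -0.001 -0.   ]
 [ 0.001 -0.29   0.957 -0.143]
 [ 0.     0.     0.     1.   ]]
1327 ((459.1669921875, 104.31431579589844), (51.05247116088867, 50.04862976074219), 18.590383529663086) [[0.43   0.0755 0.0807]
 [0.4902 0.1344 0.1012]]
```

View pics/w1.png

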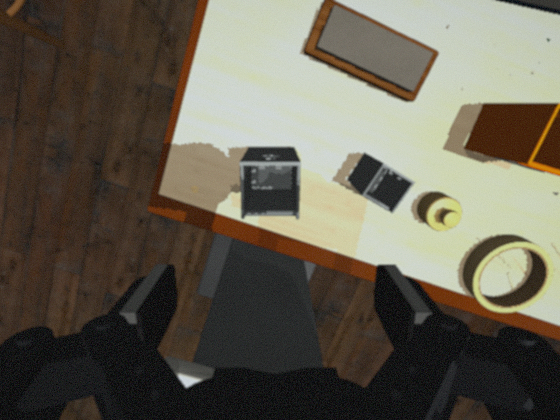

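The pot's open top is at (270,185), squarely aligned between the fingers. The wrist view gives its centre as (0.459, 0.104) and yaw as 18.6°. I'll descend and grip.

Emit:
send_rows(
  rows=[1,0.001,0.0045,-0.03,0,1,0,0,-0.035,0,1,0,0,-0.035,0,1,0,0,-0.03,0,1,0,0,-0.025,0,1,0,0,-0.0177,0,1,0,0,0,0,0,0,0,0,0,0,0,0,0,0,0,0,0,0,0],
  grip_force=40,
)

```text
clock: 3.15
tool_pos: [0.4607, 0.1034, 0.06]
eef_rot: [[0.947, 0.322, 0.003], [0.322, -0.947, 0.0], [0.003, 0.0, -1.0]]
ft_force: [-1.0, -0.6, 1.8]
opening: 0.0497
grip_force: 43.6
```

Emit:
send_rows(
  rows=[0,0,0,0,0,0,0,0,0,0,0,0,0,0,0,0,0,0,0,0],
)

```text
clock: 3.55
tool_pos: [0.4607, 0.1035, 0.0599]
eef_rot: [[0.947, 0.322, 0.003], [0.322, -0.947, -0.0], [0.002, 0.001, -1.0]]
ft_force: [-1.0, -0.9, 6.2]
opening: 0.0496
grip_force: 44.1
```

Emit:
send_rows(
  rows=[0,0,0,0.01,0,0,0,0,0.02,0,0,0,0,0.02,0,0,0,0,0.025,0,0,0,0,0.025,0,0,0.0036,-0.0287,0,-0.0428,0,0.0036,-0.0287,0,-0.0428,0,0.0036,-0.0287,0,-0.0428,0,0.0036,-0.0287,0,-0.0428,0,0.0036,-0.0287,0,-0.0428],
)

```text
clock: 4.55
tool_pos: [0.4776, -0.041, 0.1591]
eef_rot: [[0.994, 0.112, 0.0], [0.112, -0.994, 0.0], [0.0, -0.0, -1.0]]
ft_force: [0.3, -0.0, -2.1]
opening: 0.0497
grip_force: 43.4
```

Emit:
send_rows(
  rows=[0,0.0036,-0.0287,0,-0.0428,0,0.0036,-0.0287,0,-0.0428,0,0.0036,-0.0287,0,-0.0428,0,0.0036,-0.0287,0,-0.0428,0,0.0036,-0.0287,0,-0.0428,0,0.0036,-0.0287,0,-0.0428,0,0.0036,-0.0287,0,-0.0428,0,0,0,0,0,0,0,0,0,0],
)

```text
clock: 5.45
tool_pos: [0.5026, -0.241, 0.1586]
eef_rot: [[0.983, -0.186, -0.001], [-0.186, -0.983, 0.001], [-0.001, -0.001, -1.0]]
ft_force: [0.1, -0.0, -2.5]
opening: 0.0494
grip_force: 43.4
```

```bash
python3 - <<'E'
from h import *
c=grab('wrist','w2');o=r.get_obs();print(o['tool_pos'],o['ft_force'],o['moment'],o['opening'])
P=pts(c);g=P[...,2]
print(np.degrees(np.arctan2(o['eef_rot'][1,0],o['eef_rot'][0,0])))
th=-np.radians(10.6);n=np.array([np.cos(th),np.sin(th),0]);t=np.array([-np.sin(th),np.cos(th),0])
d=P@n;l=P@t;m=(d>.59)&(d<.65)&(l>-.36)&(l<-.07)&(g>.09)&(g<.17)
for lo,hi in((.09,.135),(.143,.157)):
  k=m&(g>lo)&(g<hi);print(k.sum(),np.percentile(d[k],[1,5,50,95,99]).round(4),np.percentile(l[k],[1,50,99]).round(4)) if k.any() else 0
k=m&(d<.615)&(d>.6)&(g>.1)&(g<.135);print('screw',k.sum(),np.c_[d[k],l[k],g[k]].mean(0), np.argwhere(k).mean(0))
E
```

```text
[ 0.50259923 -0.24034496  0.15859983] [-0.50982473 -0.17908583 -2.36269829] [-0.01205772  0.01599081  0.02271415] 0.04943160003378413
-10.643466853747332
5716 [0.5904 0.5919 0.6091 0.6182 0.6182] [-0.3116 -0.2642 -0.0857]
20935 [0.6182 0.6189 0.627  0.635  0.6358] [-0.2613 -0.17   -0.0771]
screw 2080 [ 0.608654   -0.25103463  0.12125006] [107.925      482.30528846]
```

View pics/w2.png

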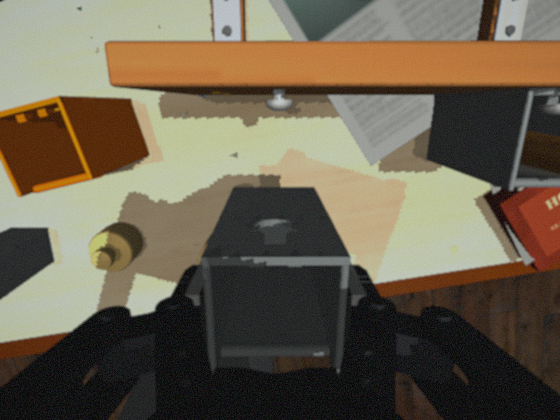

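The screw head is at (279,101), with the board's front edge at row 88. The pot is held squarely, with its keyhole at (272,224) and back rim from (207,261) to (352,259). I'll measure these by depth.

```bash
python3 - <<'E'
from h import *
c=load('w2');P=pts(c);g=P[...,2]
th=-np.radians(10.64);n=np.array([np.cos(th),np.sin(th),0]);t=np.array([-np.sin(th),np.cos(th),0])
d=P@n;l=P@t
m=np.zeros(g.shape,bool);m[85:120,255:305]=1
k=m&(g>.1)&(g<.14);v=np.argwhere(k);print('screw',k.sum(),v.min(0),v.max(0));q=np.c_[d[k],l[k],g[k]];print(np.percentile(q,[1,10,50,90,99],axis=0).round(4))
for row in range(88,116,3): 
  kk=k[row];print(row,kk.sum(),q.shape and np.c_[d[row][kk],l[row][kk],g[row][kk]].min(0).round(4) if kk.any() else '',np.c_[l[row][kk],g[row][kk]].max(0).round(4) if kk.any() else '')
m=np.zeros(g.shape,bool);m[180:300,195:365]=1;k=m&(d>.545)&(d<.575)&(g>.09)
q=np.c_[d[k],l[k],g[k]];print('back',k.sum());print(np.percentile(q,[1,10,50,90,99],axis=0).round(4))
for z0 in(.12,.14,.16,.18,.195):
  kk=k&(abs(g-z0)<.005);print(z0,kk.sum(),np.median(d[kk]).round(4),l[kk].min().round(4),l[kk].max().round(4))
# keyhole: pixels in back region with no back depth
from collections import Counter
print('rim z',np.percentile(g[255:265,215:345],[50,90,99]))
h=m&(d<.553)&(g>0); h[:195]=0;h[255:]=0;h[:,:235]=0;h[:,325:]=0
a=np.argwhere(h);print('hole px',len(a),a.min(0),a.max(0),a.mean(0))
cv2.imwrite('pics/cr3.png',cv2.resize(c['pixels'][180:280,200:360],None,fx=5,fy=5,interpolation=cv2.INTER_CUBIC))
E
```

```text
screw 510 [ 87 255] [110 304]
[[ 0.6079 -0.1588  0.103 ]
 [ 0.6094 -0.1526  0.1175]
 [ 0.6133 -0.1465  0.1233]
 [ 0.6183 -0.1407  0.1294]
 [ 0.6183 -0.135   0.1399]]
88 49 [ 0.6182 -0.1584  0.1281] [-0.135   0.1314]
91 11 [ 0.6171 -0.149   0.1206] [-0.144   0.1236]
94 11 [ 0.6157 -0.149   0.1206] [-0.144   0.1239]
97 11 [ 0.6143 -0.1491  0.1203] [-0.144   0.1234]
100 27 [ 0.6128 -0.1532  0.1201] [-0.1399  0.1277]
103 27 [ 0.6114 -0.1533  0.1186] [-0.1399  0.1263]
106 24 [ 0.6099 -0.1522  0.1199] [-0.1403  0.1265]
109 15 [ 0.6084 -0.1502  0.1198] [-0.1429  0.1236]
112 0  
115 0  
back 10686
[[ 0.5464 -0.1748  0.1028]
 [ 0.5491 -0.1673  0.1275]
 [ 0.5623 -0.1449  0.1826]
 [ 0.5626 -0.1224  0.1986]
 [ 0.5629 -0.116   0.1996]]
0.12 417 0.5623 -0.1689 -0.119
0.14 569 0.5624 -0.1691 -0.1193
0.16 957 0.5623 -0.1693 -0.1194
0.18 1272 0.5624 -0.1762 -0.1133
0.195 4054 0.5612 -0.1764 -0.1151
rim z [0.19856893 0.19931666 0.20005516]
hole px 449 [195 258] [243 324] [232.63028953 276.77951002]
```

View pics/cr3.png

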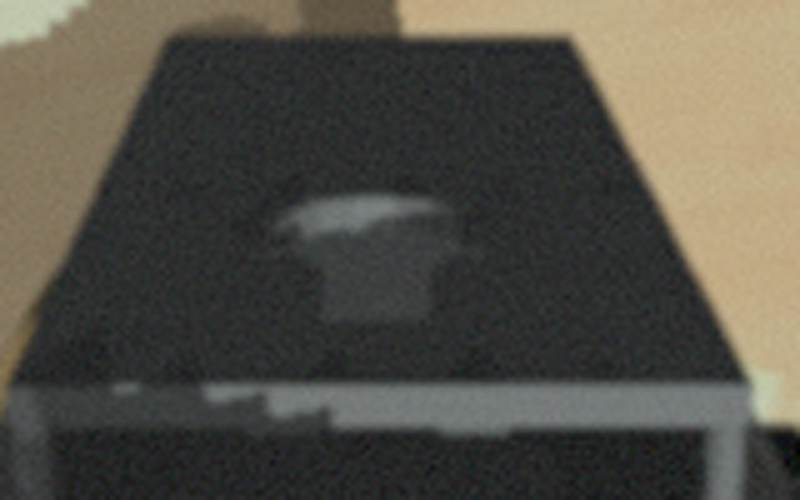

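```bash
python3 - <<'E'
from h import *
c=load('w2');P=pts(c);g=P[...,2]
th=-np.radians(10.64);n=np.array([np.cos(th),np.sin(th),0]);t=np.array([-np.sin(th),np.cos(th),0])
d=P@n;l=P@t
for row in range(90,111): 
  kk=(abs(l[row]+.1466)<.002)&(g[row]>.1)&(g[row]<.14);print(row,kk.sum(),d[row][kk].mean().round(4),g[row][kk].mean().round(4))
k=(d>.61)&(d<.645)&(g>.145)&(g<.156);print('board top',np.median(g[k]))
k=(g>.02-.03)&(g<.01)&(abs(d-.58)<.02)&(l<-.1);print('bench',np.median(g[k]))
k=(abs(d-.5605)<.0012)&(g>.195)&(g<.203)&(abs(l+.144)<.02);print('rim',k.sum(),np.median(g[k]))
E
```

```text
90 8 0.6176 0.1223
91 8 0.6172 0.1221
92 8 0.6167 0.1224
93 8 0.6162 0.1226
94 8 0.6157 0.1219
95 8 0.6153 0.1219
96 8 0.6148 0.1222
97 8 0.6143 0.1222
98 8 0.6138 0.1219
99 8 0.6133 0.1262
100 8 0.6128 0.1263
101 8 0.6123 0.1269
102 8 0.6119 0.1264
103 8 0.6114 0.1257
104 8 0.6109 0.1258
105 7 0.6104 0.1257
106 8 0.61 0.1256
107 8 0.6095 0.125
108 8 0.609 0.1243
109 8 0.6085 0.1228
110 8 0.6079 0.1211
board top 0.1498083082420626
bench 0.00016368560446305969
rim 691 0.19862971668773563
```

Emit:
send_rows(
  rows=[0,0.006,-0.002,-0.01,0,0,0.008,-0.002,-0.014,0,0,0.009,-0.002,-0.012,0,0,0.007,-0.002,-0.0083,0,0,0.005,-0.001,-0.005,0,0,0,0,0,0,0,0,0,0,0,0,0,0,0,0],
)

```text
clock: 6.3
tool_pos: [0.5381, -0.25, 0.1098]
eef_rot: [[0.983, -0.185, 0.001], [-0.185, -0.983, -0.0], [0.001, 0.0, -1.0]]
ft_force: [0.4, -0.3, -1.8]
opening: 0.0496
grip_force: 43.4
```

```bash
python3 - <<'E'
from h import *
c=grab('wrist','w3');P=pts(c);g=P[...,2]
o=r.get_obs();print(o['tool_pos'],o['ft_force'])
th=-np.radians(10.64);n=np.array([np.cos(th),np.sin(th),0]);t=np.array([-np.sin(th),np.cos(th),0])
print('tcp n,t',o['tool_pos']@n,o['tool_pos']@t)
d=P@n;l=P@t
k=(d>.603)&(d<.617)&(abs(l+.1466)<.012)&(g>.105)&(g<.135);v=np.argwhere(k)
print('screw',k.sum());
if k.any():print(v.min(0),v.max(0),np.percentile(np.c_[d,l,g] if 0 else np.c_[d[k],l[k],g[k]],[2,50,98],axis=0).round(4))
k=(d>.56)&(d<.605)&(abs(l+.146)<.035)&(g>.135)&(g<.155);print('rim',np.percentile(np.c_[d[k],l[k],g[k]],[1,50,99],axis=0).round(4))
k=(d>.605)&(d<.645)&(g>.143)&(g<.157);print('board',np.percentile(d[k],[1,50,99]))
E
```

```text
[ 0.53812445 -0.25002323  0.109913  ] [ 0.00311252  0.4104239  -2.49697989]
tcp n,t 0.575035975578097 -0.146366532752149
screw 145
[200 260] [206 289] [[ 0.6082 -0.1517  0.1207]
 [ 0.6106 -0.1465  0.1253]
 [ 0.6118 -0.1416  0.127 ]]
rim [[ 0.5612 -0.1779  0.1353]
 [ 0.5911 -0.1465  0.1486]
 [ 0.5995 -0.113   0.1537]]
board [0.61846672 0.6281071  0.6362589 ]
```

View pics/w3.png

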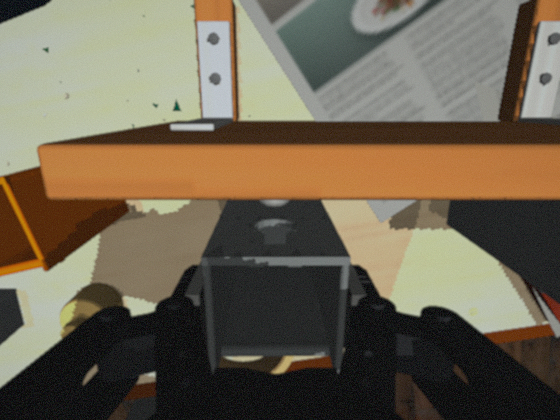

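Emit:
send_rows(
  rows=[0,0.003,-0.0006,-0.0005,0,0,0.002,-0.0004,0,0,0,0.002,-0.0004,0,0,0,0.001,-0.0002,0,0,0,0.001,-0.0002,0,0,0,0.001,-0.0002,0,0],
)

```text
clock: 6.95
tool_pos: [0.5482, -0.2519, 0.1088]
eef_rot: [[0.983, -0.185, -0.0], [-0.185, -0.983, -0.0], [-0.0, 0.0, -1.0]]
ft_force: [-0.8, -1.1, -2.5]
opening: 0.0497
grip_force: 43.5
```

Emit:
send_rows(
  rows=[0,0.001,-0.0002,0,0,0,0.001,-0.0002,0,0],
)

```text
clock: 7.15
tool_pos: [0.5502, -0.2523, 0.1088]
eef_rot: [[0.983, -0.185, -0.0], [-0.185, -0.983, -0.0], [-0.0, 0.0, -1.0]]
ft_force: [-0.8, 0.2, -2.4]
opening: 0.0494
grip_force: 43.5
```

The crown is past the hole by about 4 mm and there is no force. Going on.

Emit:
send_rows(
  rows=[0,0.001,-0.0002,0,0,0,0.001,-0.0002,0,0,0,0.001,-0.0002,0,0],
)

```text
clock: 7.45
tool_pos: [0.5532, -0.2529, 0.1088]
eef_rot: [[0.983, -0.185, -0.0], [-0.185, -0.983, -0.0], [-0.0, 0.0, -1.0]]
ft_force: [-0.4, 0.1, -1.2]
opening: 0.0496
grip_force: 43.5
```

Emit:
send_rows(
  rows=[0,0.001,-0.0002,0,0,0,0.001,-0.0002,0,0],
)

```text
clock: 7.65
tool_pos: [0.5552, -0.2533, 0.1088]
eef_rot: [[0.983, -0.185, -0.0], [-0.185, -0.983, -0.0], [-0.0, 0.0, -1.0]]
ft_force: [0.0, 0.6, -2.5]
opening: 0.0499
grip_force: 43.5
```

Emit:
send_rows(
  rows=[0,0.001,-0.0002,0,0,0,0,0,0,0],
)

```text
clock: 7.85
tool_pos: [0.5563, -0.2536, 0.1088]
eef_rot: [[0.983, -0.185, 0.0], [-0.185, -0.983, -0.0], [0.0, 0.0, -1.0]]
ft_force: [-0.5, 0.1, -2.0]
opening: 0.0496
grip_force: 43.5
```

Emit:
send_rows(
  rows=[0,0.0005,-0.0001,0,0,0,0,0,0,0],
)

```text
clock: 8.05
tool_pos: [0.5566, -0.2536, 0.1088]
eef_rot: [[0.983, -0.185, 0.0], [-0.185, -0.983, -0.0], [0.0, 0.0, -1.0]]
ft_force: [1.0, 0.5, -2.7]
opening: 0.0498
grip_force: 43.5
```

Emit:
send_rows(
  rows=[0,0.0005,-0.0001,0,0,0,0,0,0,0],
)

```text
clock: 8.25
tool_pos: [0.557, -0.2537, 0.1088]
eef_rot: [[0.983, -0.185, -0.0], [-0.185, -0.983, 0.0], [-0.0, 0.0, -1.0]]
ft_force: [0.4, 0.0, -1.5]
opening: 0.0499
grip_force: 43.5
```

Emit:
send_rows(
  rows=[0,0.0005,-0.0001,0,0,0,0,0,0,0],
)

```text
clock: 8.45
tool_pos: [0.557, -0.2537, 0.1088]
eef_rot: [[0.983, -0.185, -0.002], [-0.185, -0.983, 0.0], [-0.002, -0.0, -1.0]]
ft_force: [-2.3, 0.5, -0.5]
opening: 0.0495
grip_force: 43.6
```

Light contact with the board (-2.3 N). Pulling down now.

Emit:
send_rows(
  rows=[0,0.0003,-0.0001,-0.001,0,0,0,0,-0.001,0,0,0,0,-0.001,0,0,0,0,-0.001,0],
)

```text
clock: 8.85
tool_pos: [0.557, -0.2536, 0.1046]
eef_rot: [[0.983, -0.185, -0.002], [-0.185, -0.983, 0.001], [-0.002, -0.0, -1.0]]
ft_force: [-6.3, 1.8, 0.1]
opening: 0.0497
grip_force: 43.7
```

Emit:
send_rows(
  rows=[0,0,0,-0.001,0,0,0,0,-0.001,0,0,0,0,-0.001,0,0,0,0,0,0],
)

```text
clock: 9.25
tool_pos: [0.557, -0.2536, 0.1015]
eef_rot: [[0.983, -0.185, -0.002], [-0.185, -0.983, 0.001], [-0.002, -0.0, -1.0]]
ft_force: [-5.4, 1.3, 0.1]
opening: 0.0493
grip_force: 43.7
```

Emit:
send_rows(
  rows=[0,0,0,-0.001,0,0,0,0,-0.001,0,0,0,0,-0.001,0,0,0,0,0,0],
)

```text
clock: 9.65
tool_pos: [0.557, -0.2536, 0.0986]
eef_rot: [[0.983, -0.185, -0.002], [-0.185, -0.983, 0.001], [-0.002, -0.0, -1.0]]
ft_force: [-5.0, 1.2, 1.1]
opening: 0.0494
grip_force: 43.8
```

Emit:
send_rows(
  rows=[0,0,0,-0.001,0,0,0,0,-0.001,0,0,0,0,-0.001,0,0,0,0,0,0],
)

```text
clock: 10.05
tool_pos: [0.557, -0.2536, 0.0962]
eef_rot: [[0.983, -0.184, -0.002], [-0.184, -0.983, 0.001], [-0.002, -0.0, -1.0]]
ft_force: [-6.4, 1.3, 3.7]
opening: 0.0496
grip_force: 44.1
```

Emit:
send_rows(
  rows=[0,0,0,-0.001,0,0,0,0,-0.001,0,0,0,0,0,0],
  grip_force=60,
)

```text
clock: 10.35
tool_pos: [0.557, -0.2536, 0.0945]
eef_rot: [[0.983, -0.184, -0.002], [-0.184, -0.983, 0.0], [-0.002, -0.0, -1.0]]
ft_force: [-6.5, 1.8, 4.1]
opening: 0.0493
grip_force: 64.9
```

Emit:
send_rows(
  rows=[0,0,0,-0.001,0,0,0,0,0,0],
)

```text
clock: 10.55
tool_pos: [0.557, -0.2536, 0.0937]
eef_rot: [[0.983, -0.184, -0.001], [-0.184, -0.983, 0.0], [-0.002, -0.0, -1.0]]
ft_force: [-8.1, 1.9, 5.7]
opening: 0.0496
grip_force: 65.0
```

Emit:
send_rows(
  rows=[0,0,0,-0.001,0,0,0,0,0,0],
)

```text
clock: 10.75
tool_pos: [0.5571, -0.2536, 0.093]
eef_rot: [[0.983, -0.184, -0.001], [-0.184, -0.983, 0.0], [-0.001, -0.0, -1.0]]
ft_force: [-7.8, 1.9, 8.8]
opening: 0.0492
grip_force: 65.3
```

Emit:
send_rows(
  rows=[0,0,0,-0.001,0,0,0,0,0,0],
)

```text
clock: 10.95
tool_pos: [0.557, -0.2536, 0.0927]
eef_rot: [[0.983, -0.184, -0.001], [-0.184, -0.983, 0.0], [-0.001, 0.0, -1.0]]
ft_force: [-9.9, 3.1, 11.6]
opening: 0.0493
grip_force: 65.7
```

Emit:
send_rows(
  rows=[0,0,0,-0.001,0,0,0,0,0,0],
)

```text
clock: 11.15
tool_pos: [0.557, -0.2536, 0.0925]
eef_rot: [[0.983, -0.184, -0.001], [-0.184, -0.983, -0.0], [-0.001, 0.0, -1.0]]
ft_force: [-11.1, 3.1, 14.8]
opening: 0.0496
grip_force: 66.1
```

```bash
python3 - <<'E'
from h import *
c=grab('wrist','w4');P=pts(c);g=P[...,2];o=r.get_obs();print(o['tool_pos'],o['ft_force'])
th=-np.radians(10.64);n=np.array([np.cos(th),np.sin(th),0]);t=np.array([-np.sin(th),np.cos(th),0])
d=P@n;l=P@t
k=(d>.56)&(d<.619)&(abs(l+.1466)<.035)&(g>.115)&(g<.145)
for lo in np.arange(.565,.619,.003):
  kk=k&(abs(d-lo)<.0015)&(abs(abs(l+.1466)-.0235)<.001);print(lo.round(3),kk.sum(),np.median(g[kk]).round(4) if kk.any() else '')
E
```

```text
[ 0.55705365 -0.25366067  0.09246312] [-9.54646639  3.25231686 14.18845403]
0.565 0 
0.568 3 0.1239
0.571 33 0.1289
0.574 65 0.1318
0.577 94 0.1321
0.58 98 0.1319
0.583 103 0.1318
0.586 108 0.1321
0.589 106 0.1322
0.592 113 0.1319
0.595 107 0.1323
0.598 116 0.132
0.601 116 0.1324
0.604 114 0.1321
0.607 91 0.1323
0.61 17 0.1328
0.613 0 
0.616 0 
0.619 0
```

The pot is home: the force climbs with no further travel, and the rim height (0.132) shows no slip. I'll unload the arm, then release and retreat upward.

Emit:
send_rows(
  rows=[0,-0.0005,0.0001,0.001,0,0,-0.0005,0.0001,0.001,0,0,-0.0003,0,0.001,0,0,0,0,0,0],
  grip_force=30,
)

```text
clock: 11.6
tool_pos: [0.557, -0.2537, 0.0929]
eef_rot: [[0.983, -0.185, 0.001], [-0.185, -0.983, -0.0], [0.001, -0.0, -1.0]]
ft_force: [-2.2, 1.9, 0.9]
opening: 0.0494
grip_force: 64.3
```

Emit:
send_rows(
  rows=[0.9,0,0,0,0,0.9,0,0,0,0,0.9,0,0,0,0,0.9,0,0,0,0,0.9,0,0,0,0,0.9,0,0,0,0,0.9,0,0,0,0],
)

```text
clock: 12.3
tool_pos: [0.5566, -0.2538, 0.0928]
eef_rot: [[0.983, -0.185, 0.0], [-0.185, -0.983, -0.0], [0.0, 0.0, -1.0]]
ft_force: [-0.1, -0.5, 0.1]
opening: 0.0768
grip_force: 0.0
```

Emit:
send_rows(
  rows=[0.9,0,0,0.01,0,0.9,0,0,0.02,0,0.9,0,0,0.03,0,0.9,0,0,0.03,0,0.9,0,0,0.03,0,0.9,0,0,0.03,0,0.9,-0.03,0,0.02,0,0.9,-0.03,0,0,0,0.9,0,0,0,0,0.9,0,0,0,0],
)

```text
clock: 13.3
tool_pos: [0.4966, -0.2538, 0.2639]
eef_rot: [[0.983, -0.185, 0.002], [-0.185, -0.983, -0.001], [0.002, 0.0, -1.0]]
ft_force: [0.6, -0.9, 0.1]
opening: 0.0771
grip_force: 0.0
```

```bash
python3 - <<'E'
from h import *
c=grab('wrist','w5');P=pts(c);g=P[...,2];o=r.get_obs();print(o['tool_pos'],o['ft_force'])
th=-np.radians(10.64);n=np.array([np.cos(th),np.sin(th),0]);t=np.array([-np.sin(th),np.cos(th),0])
d=P@n;l=P@t
for lo in np.arange(.571,.619,.006):
  kk=(abs(d-lo)<.0015)&(abs(abs(l+.1466)-.0235)<.001)&(g>.115)&(g<.145);print(lo.round(3),kk.sum(),np.median(g[kk]).round(4) if kk.any() else '')
b=grab('side','side2');cv2.imwrite('pics/side2c.png',cv2.resize(b['pixels'][130:280,190:390],None,fx=4,fy=4))
E
```

```text
[ 0.49706985 -0.25381034  0.26337256] [-0.28532227 -0.98739375 -0.55127215]
0.571 16 0.1333
0.577 24 0.1324
0.583 18 0.1333
0.589 18 0.1327
0.595 20 0.133
0.601 20 0.1329
0.607 20 0.1328
0.613 19 0.1322
0.619 9 0.1341
```

View pics/side2c.png

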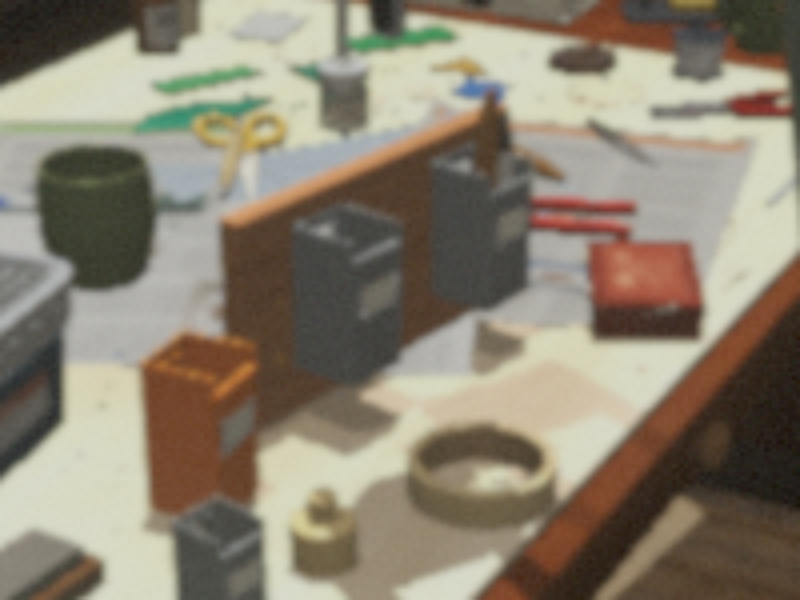

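The pot hangs upright on the board at crop (348,290), with its rim level at z≈0.133. The brass weight, tape roll and tin are where they were.

```bash
python3 -c "
from plant import r
print(r.sign_off())"
```

```text
the job is handed in; nothing more can be done
None
```

The pot is fully home on the free screw, released and hanging upright, with the brass weight, tin and tape roll left in place; the job is handed in at about 13 s (no verdict was returned).

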